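Slide the thin gauge plate under the bridge fixture

ROBOT

A 6-joint arm with a two-finger parallel gripper is mounted at the origin on the work surface. World frame = base frame: x ahead of the robot, y to its left, z up, the work surface at z = 0. Lengths are in m, angles in rad, forces in N, time in s.
With the tool pointing down it reaches from about 0.375 to 0.9 m from the base axis. Payload 3.1 kg.
Tool frame: the origin (TCP) lies midway between the tips of the shut fingers; the grasp point (between the pads) lies 19 mm behind it (grip_depth is the distance from the TCP to the grasp point, in m); y points along the fingers, z is the direction in which the jaws open and shut, and the axes are right-handed (so a half turn about y gives the same grasp; the last joint's range is limited). The gripper opens to 85 mm and grips with 20 to 120 N. Pads are 22 mm wide; open, the fingers measure 114 mm over their backs; the gripper's body (76 mm by 85 mm) begins 54 mm behind the grasp point. The pads swing forward as they close: fully open they stand 13 mm farther back than shut.
Start: joints at [0.99, 0.527, 1.433, -0, 1.181, -0.178], TCP at [0.245, 0.575, 0.231] pointing down, gripper open.
Joint ranges: [-3.08, 3.08], [-0.75, 2.2], [0.22, 2.44], [-1.43, 4.57], [0, 2.65], [-2.85, 2.85]. Speed limits (rad/s): [2.79, 2.79, 3.14, 3.14, 3.14, 3.14].

INTERFACE

Orientations are given as a unit quaternion [x, y, z, w].
In Python, from station import sense, snapshot, camera_model, sign_off, grip_depth gives the robot as it stands.
- The arm moves only by the tool play_rows, never from a script. Its argument "deltas" is a list of rows, each a list of 6 numbers: the shift along the tool's x, y, z in m, then the turn, a rotation vector about the tool's x, y, z in rad. A call has 1 to 12 rows; each row is the pose to reach, as a shift and turn from the pose commanded when the call began, along the tool's axes at that moment; what a row does not reach only later rows make up. A row lasts 1/10 s, in which the tool goes at most 50 mm and 8.59 degrees, less where a joint would pass 70% of its speed; a pose out of reach is approached as far as the arm can. A call with a gripper value outside its range is refused whole. "gripper" is the finger opening in m, from 0 to 0.0854, set as the call begins (left out, the last holds). The fingers move at their own pace and stop on an object; "force" is the grip in N (left out, the last holds). Time passes only in rows, so rows that repeat a pose let the fingers close. It gives the time, the measured TCP pose, the force and the opening at its end, in the units of the state.
- sense(): the state, without advancing time (a new reading comes with each control period).
- snapshot(name): name is "scene" or "top" or "wrist"; returns the picture (480x640x3 uint8, red, green, blue); there is no depth.
- camera_model(name): a dict with "fx", "fy", "cx", "cy" (pixels), "distortion" ([k1, k2, p1, p2, k3] as OpenCV has them; the pictures are not rectified), "camera_from_world" (4x4, takes a point from world to camera coordinates). Camera axes: x right, y up, looking along -z (the intrinsics and any distortion apply to the point x, -y, -z); pixel columns grow to the right and rows downward; lengths in m; the calibration is good to about 2 mm. A picture is of the moment at which its call begins: read the wrist's pose just before it. camera_model takes no time and is no camera call; for the wrist camera it gives the pose at the moment of the call.
- sign_off(): hands the job in, once; it reports no verdict.
The state is a dict: "t": time; "q": joint angles; "qd": joint speeds; "tau": joint torques, N m; "tcp_pos": TCP position; "tool_rot": TCP orientation; "force": force on the tool from outside, world axes, zero at the start; "ft_torque": the same for the moment, N m; "finger_gap": opening from 0.0 (shut) to 1.0 (fully open).
Only numpy, scipy, OpenCV 4.12 (cv2) and the standard library are available. Lean on these libraries where they do the work, as an engineer would, in place of code of your own. Each camera call takes 0.05 s, during which the arm holds its last target.

TASK

Two flat aluminium gauge plates lie in front of a low steel bridge fixture. Using only the fingertips, push the thinner plate along the table into line with the opening and slide it flat under the bridge until its front edge rests against the stop bar behind. Never lift or tip it, leave the thicker plate and everything else where they are, and finish with the hand clear.

Things in the scene. Friction and masses are not known exactly. Their poses are not given: they have to be found in the camera images.
- bridge: low steel bridge, bolted down. Origin on the table under the beam's centre; x runs along the opening from the mouth (-x, robot side) to the stop bar; z up. Beam 50 deep (x -25 to 25), 148 wide, underside 13 and top 40 mm up. Opening 108 mm wide (y -54 to 54) between legs 20 thick, which go on behind the beam as open-topped rails 14 high to a stop bar 14 high, its near face at x = 75
- thin_plate: thinner plate, to be slid under: aluminium, 130 long (x) x 92 wide (y) x 10 mm thick, about 0.3 kg, flat on the table, friction a few N. Origin under its centre; x along its length, roughly towards the fixture; z up. Scribed line across its top near the tail. Starts left or right of the opening, a little turned. When home, 30 mm of its tail stays outside the mouth
- nose (a point): middle of the thin plate's front edge, 65 mm ahead of its origin, 5 mm up
- tail (a point): middle of the thin plate's rear edge, 65 mm behind its origin, 5 mm up
- thick_plate: the thicker plate, to be left alone: the same outline (130 x 92 mm) but 25 mm thick and without a scribed line, about 0.8 kg, too thick for the opening. Origin at the centre of its underside, x along its length. It lies on the other side of the opening's axis
- mouth (a point): centre of the fixture's mouth, on the front face of the beam, 6.5 mm up
- stop (a point): centre of the face of the stop bar that the plate must meet, 7 mm up
- vee_block: small dark steel vee block beside the fixture, 50 x 40 x 35 mm, loose, leave alone. Origin under its centre
- plug_gauge: steel plug gauge standing upright beside the fixture, 22 mm diameter, 60 mm high, leave alone. Origin under its centre
- ring_gauge: steel ring lying flat beside the fixture, 60 mm across, 20 mm high, leave alone. Origin under its centre
- hex_bolt: dark bolt standing on its head beside the fixture, 24 mm diameter, 50 mm high, leave alone. Origin under its centre
- screwdriver: screwdriver lying on the left of the table, about along x, leave alone. Origin under its middle
- brush: brush lying on the right of the table, about along x, leave alone. Origin under its middle
- gauge_case: shut wooden case behind the fixture, 60 x 140 x 35 mm, leave alone. Origin under its centre
Not all that is in view belongs to the job. Leave any brown or turquoise look-alike of the bridge alone. Of the things that look like the thin_plate, take the one that is nearest to the robot's base at the start.

How it is judged:
On the way:
1. the thin plate's nose is under the beam, flat (x of nose in the frame of bridge between -0.015 and 0.05 m and y of nose in the frame of bridge between -0.02 and 0.02 m and angle between thin_plate's own z axis and vertical below 0.03 rad and height (world z) of thin_plate below 0.003 m), for 0.05 s.
At the end, for the whole second after the job is handed in: The thin plate lies flat and at rest under the bridge, the middle of its front edge within 5 mm of the stop bar and within 12 mm of the opening's axis, the tail within 25 mm of that axis; the thick plate and all bystanders are within 20 mm of where they stood (x of nose in the frame of bridge between 0.07 and 0.08 m and y of nose in the frame of bridge between -0.012 and 0.012 m and y of tail in the frame of bridge between -0.025 and 0.025 m and angle between thin_plate's own z axis and vertical below 0.03 rad and height (world z) of thin_plate below 0.003 m and linear speed of thin_plate below 0.005 m/s and distance of each of thick_plate, vee_block, plug_gauge, ring_gauge, hex_bolt, screwdriver, brush, gauge_case from where it was at the start of the episode below 0.02 m); the robot touches nothing.
It fails at once if the thin plate is lifted or carried (height (world z) of thin_plate above 0.008 m).
It fails at once if the thin plate is tipped (angle between thin_plate's own z axis and vertical above 0.08 rad).
It fails at once if the thick plate is pushed out of place (distance of thick_plate from where it was at the start of the episode above 0.02 m).
It fails at once if a bystander is disturbed (distance of any of vee_block, plug_gauge, ring_gauge, hex_bolt, screwdriver, brush, gauge_case from where it was at the start of the episode above 0.02 m).
It also fails if it takes over 51 s, if anything falls off the work surface, if the arm or the gripper's body presses on something with over 40 N, if the wrist force passes 120 N, or if a joint passes its speed limit or range.

## Working session

There is one attempt and no reset: what is moved stays moved. The work goes in short steps, Python scripts to look and compute and a tool call to move; the robot and the scene stay as the last step left them, time stands still between calls to the robot, and variables do not carry over. Pictures are saved under pics/ and viewed, and the job is handed in when it is done.

Besides the shell and the picture viewer there is one more tool, called in YAML: its name, and indented under it one key for each argument. play_rows: Moves the arm, as the interface text tells. Its arguments: {"type":"object","properties":{"deltas":{"type":"array"},"gripper":{"type":"number"},"force":{"type":"number"}},"required":["deltas"]}

```bash
ls; mkdir -p pics; python3 - <<'E'
from station import *
import cv2, json
s=sense(); print(s)
print(grip_depth if not callable(grip_depth) else grip_depth())
for n in ["scene","top"]:
    im=snapshot(n); cv2.imwrite(f"pics/{n}0.png",im[:,:,::-1])
    print(n,camera_model(n))
print(camera_model("wrist"))
E
```

```text
pics
{'t': 0.0, 'q': array([ 9.89519981e-01,  5.28438626e-01,  1.43392672e+00,  1.87788830e-05,
        1.18137730e+00, -1.78493652e-01]), 'qd': array([-9.22012399e-04,  4.47775942e-04, -1.26296641e-03, -1.30456768e-03,
       -5.89407563e-04, -6.83429813e-05]), 'tau': array([-5.52584497e-04, -4.42347658e+01, -1.78025597e+01, -2.52061645e-04,
        8.31035664e-03,  2.63984461e-06]), 'tcp_pos': array([0.24454972, 0.57438672, 0.23034277]), 'tool_rot': array([ 0.69351836, -0.14173448,  0.14115934, -0.69211102]), 'force': array([-0.14666759,  0.0563977 , -0.08072004]), 'ft_torque': array([ 0.05556519,  0.01037596, -0.04054801]), 'finger_gap': 1.0007197241192796}
0.0187
scene {'fx': 616.6599866064374, 'fy': 616.6599866064374, 'cx': 315.039110097502, 'cy': 237.26315014177007, 'distortion': array([-0.06358332,  0.        ,  0.        ,  0.        ,  0.        ]), 'camera_from_world': array([[ 0.63539203,  0.77191855,  0.02046255, -0.40277598],
       [-0.44333952,  0.34297467,  0.82814156,  0.19769675],
       [ 0.63223969, -0.5352664 ,  0.56014538, -1.77744124],
       [ 0.        ,  0. 
[... 347 characters left out ...]
 9.98801929e-01, -1.19054205e-02,  4.74654460e-02,
        -5.54530806e-01],
       [-4.74577826e-02,  9.25533020e-04,  9.98872816e-01,
        -1.58867223e+00],
       [ 0.00000000e+00,  0.00000000e+00,  0.00000000e+00,
         1.00000000e+00]])}
{'fx': 353.0827959150419, 'fy': 353.0827959150419, 'cx': 315.3320311678077, 'cy': 244.42226184857097, 'distortion': array([-0.0639705,  0.       ,  0.       ,  0.       ,  0.       ]), 'camera_from_world': array([[ 0.39188874,  0.92001108, -0.00167964, -0.62444158],
       [-0.88529939,  0.37660489, -0.27278885,  0.03542023],
       [-0.2503362 ,  0.10838986,  0.96207246, -0.37733457],
       [ 0.        ,  0.        ,  0.        ,  1.        ]])}
```

View pics/top0.png

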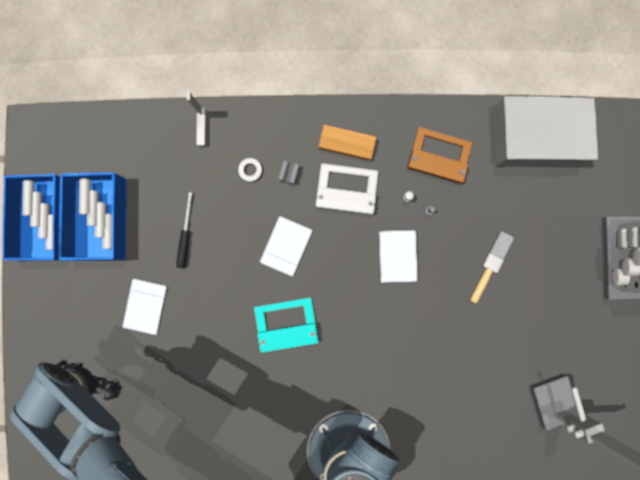

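View pics/scene0.png

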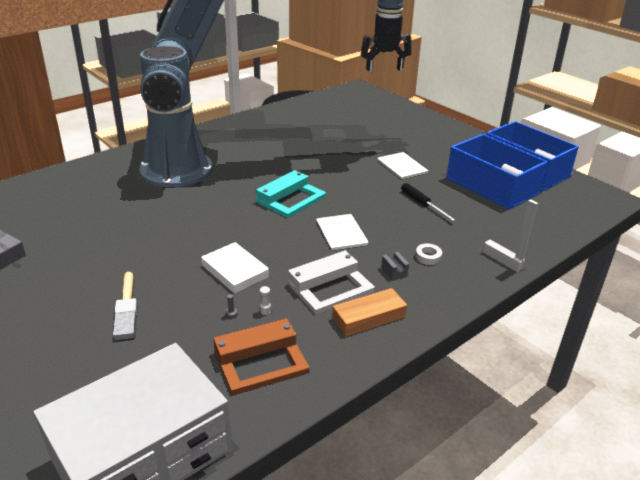

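The top view shows the white bridge at about (347,190), the thick plate at (398,256), and two thin-plate candidates at (287,246) and (145,306). The turquoise and brown bridges are decoys. Next I'll measure these.

```bash
cat > h.py <<'E'
import numpy as np, cv2
from station import *
def ray(cm,px):
    px=np.asarray(px,float).reshape(-1,1,2)
    K=np.array([[cm["fx"],0,cm["cx"]],[0,cm["fy"],cm["cy"]],[0,0,1]])
    u=cv2.undistortPoints(px,K,np.asarray(cm["distortion"])).reshape(-1,2)
    T=cm["camera_from_world"];R=T[:3,:3];c=-R.T@T[:3,3]
    d=np.c_[u[:,0],-u[:,1],-np.ones(len(u))]@R
    return c,d
def toplane(cm,px,z):
    c,d=ray(cm,px); t=(z-c[2])/d[:,2]; return c+t[:,None]*d
def proj(cm,P):
    P=np.asarray(P,float).reshape(-1,3);T=cm["camera_from_world"];p=P@T[:3,:3].T+T[:3,3]
    K=np.array([[cm["fx"],0,cm["cx"]],[0,cm["fy"],cm["cy"]],[0,0,1]])
    q=p*[1,-1,-1]
    return cv2.projectPoints(q,np.zeros(3),np.zeros(3),K,np.asarray(cm["distortion"]))[0].reshape(-1,2)
E
python3 - <<'E'
from h import *
im=cv2.imread("pics/top0.png"); cm=camera_model("top")
cv2.imwrite("pics/crop.png",cv2.resize(im[140:320,220:440],None,fx=3.6,fy=3.3,interpolation=cv2.INTER_CUBIC)[:600])
g=cv2.cvtColor(im,cv2.COLOR_BGR2HSV)
m=((g[:,:,2]>150)&(g[:,:,1]<60)).astype(np.uint8)
m[:90]=0
cs,_=cv2.findContours(m,cv2.RETR_EXTERNAL,cv2.CHAIN_APPROX_NONE)
for c in cs:
    if cv2.contourArea(c)<300: continue
    r=cv2.minAreaRect(c)
    z=0.01
    bx=toplane(cm,cv2.boxPoints(r),z)
    ctr=bx.mean(0)
    print(np.round(r[0],1),cv2.contourArea(c),"w",np.round(ctr,4),"dist",np.hypot(*ctr[:2]).round(3),
      "sides",np.linalg.norm(bx[1]-bx[0]).round(4),np.linalg.norm(bx[2]-bx[1]).round(4)); print(np.round(bx[:,:2],4).tolist())
E
```

```text
[  4.  454.5] 305.5 w [-0.0266  0.9526  0.01  ] dist 0.953 sides 0.1418 0.0249
[[-0.0981, 0.9701], [0.0433, 0.9601], [0.0446, 0.9353], [-0.0962, 0.9448]]
[ 40.4 447.5] 478.5 w [-0.     0.841  0.01 ] dist 0.841 sides 0.0245 0.245
[[0.0768, 0.9384], [0.0933, 0.9202], [-0.0768, 0.7439], [-0.0935, 0.7613]]
[561.9 393.4] 315.5 w [ 0.1392 -0.5725  0.01  ] dist 0.589 sides 0.0459 0.0726
[[0.1683, -0.5393], [0.1792, -0.5839], [0.11, -0.6058], [0.0993, -0.5609]]
[ 52.9 418.2] 1766.5 w [0.0829 0.8009 0.01  ] dist 0.805 sides 0.1496 0.2429
[[0.1113, 0.9463], [0.2159, 0.8394], [0.0548, 0.6576], [-0.0505, 0.7602]]
[143.8 306.3] 1743.5 w [0.3882 0.537  0.01  ] dist 0.663 sides 0.1374 0.0976
[[0.3311, 0.6], [0.465, 0.5697], [0.4449, 0.4742], [0.3118, 0.5042]]
[498.3 251.9] 555.5 w [ 0.5209 -0.4013  0.01  ] dist 0.658 sides 0.1061 0.0446
[[0.4842, -0.3563], [0.5776, -0.4067], [0.5576, -0.4465], [0.4641, -0.3958]]
[397.7 255.8] 1861.5 w [ 0.5141 -0.1334  0.01  ] dist 0.531 sides 0.0986 0.1366
[[0.5817, -0.0836], [0.5829, -0.1822], [0.4463, -0.183], [0.4454, -0.0847]]
[285.5 245.8] 1841.5 w [0.5439 0.
[... 167 characters left out ...]
053 sides 0.0737 0.2042
[[0.7046, 0.9276], [0.7409, 0.8634], [0.573, 0.7471], [0.5366, 0.8093]]
[ 95.2 213.2] 1075.5 w [0.6377 0.6724 0.01  ] dist 0.927 sides 0.0724 0.2018
[[0.6991, 0.7629], [0.7387, 0.7023], [0.5762, 0.5826], [0.5367, 0.6417]]
[346.7 188. ] 2521.5 w [ 0.6937 -0.0024  0.01  ] dist 0.694 sides 0.1182 0.1558
[[0.646, 0.0826], [0.7631, 0.0665], [0.7414, -0.0879], [0.6244, -0.0708]]
[249.5 169.5] 424.0 w [0.7462 0.2532 0.01  ] dist 0.788 sides 0.0611 0.0613
[[0.7774, 0.2837], [0.7763, 0.2226], [0.7151, 0.2228], [0.716, 0.2836]]
[319.5 258. ] 10547.0 w [0.5128 0.0744 0.01  ] dist 0.518 sides 1.7964 0.9329
[[0.9919, 0.9672], [0.9685, -0.8291], [0.0361, -0.7999], [0.0546, 0.9594]]
```

View pics/crop.png

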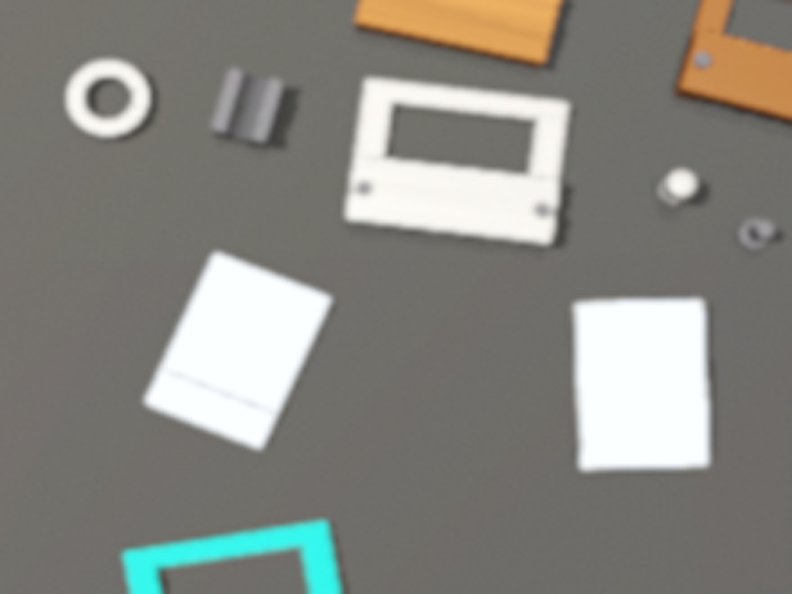

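```bash
python3 - <<'E'
from h import *
from scipy.spatial.transform import Rotation as R
s=sense(); M=R.from_quat(s["tool_rot"]).as_matrix(); print(M.round(3))
cm=camera_model("wrist");T=cm["camera_from_world"];c=-T[:3,:3].T@T[:3,3]
print("cam in tool",(M.T@(c-s["tcp_pos"])).round(3),"look tool",(M.T@(-T[2,:3])).round(3))
cm=camera_model("top");T=cm["camera_from_world"];print(-T[:3,:3].T@T[:3,3])
# rough bridge from crop corners
px=[[315.8,206.7],[373.6,214.2]];print(toplane(cm,px,.04),toplane(cm,px,.013))
print(toplane(cm,[[328.3,171.5],[368.6,176.4]],.014))
# turquoise extent
g=cv2.cvtColor(cv2.imread("pics/top0.png"),cv2.COLOR_BGR2HSV)
m=((abs(g[:,:,0].astype(int)-87)<8)&(g[:,:,1]>120)).astype(np.uint8)
c=max(cv2.findContours(m,0,2)[0],key=cv2.contourArea);print(toplane(cm,cv2.boxPoints(cv2.minAreaRect(c)),.02).round(3))
E
```

```text
[[ 0.92  -0.001  0.392]
 [-0.392 -0.002  0.92 ]
 [-0.    -1.    -0.002]]
cam in tool [-0.069 -0.141  0.   ] look tool [0.273 0.962 0.   ]
[0.47918638 0.0547506  1.61318103]
[[ 0.64213157  0.07886914  0.04      ]
 [ 0.6210853  -0.06940121  0.04      ]] [[ 0.64492815  0.07928308  0.013     ]
 [ 0.62352066 -0.07153199  0.013     ]]
[[ 0.73723115  0.04549498  0.014     ]
 [ 0.7231295  -0.06005153  0.014     ]]
[[0.387 0.246 0.02 ]
 [0.41  0.094 0.02 ]
 [0.292 0.076 0.02 ]
 [0.268 0.228 0.02 ]]
```

play_rows:
  deltas:
    - [0.044,-0.005,-0.022,0,0.131,0]
    - [0.087,-0.01,-0.044,0,0.262,0]
    - [0.131,-0.015,-0.066,0,0.393,0]
    - [0.175,-0.02,-0.088,0,0.524,0]
    - [0.219,-0.025,-0.11,0,0.655,0]
    - [0.262,-0.03,-0.133,0,0.785,0]
    - [0.306,-0.035,-0.155,0,0.916,0]
    - [0.35,-0.04,-0.177,0,1.047,0]
    - [0.393,-0.045,-0.199,0,1.178,0]
    - [0.437,-0.05,-0.221,0,1.309,0]
    - [0.437,-0.05,-0.221,0,1.309,0]
    - [0.437,-0.05,-0.221,0,1.309,0]
  gripper: 0.07

```text
t: 1.3
tcp_pos: [0.5606, 0.1992, 0.2807]
tool_rot: [-0.463, 0.535, -0.534, 0.463]
force: [0.1, 0.2, -0.9]
finger_gap: 0.818
```

```bash
python3 - <<'E'
from h import *
s=sense();print({k:np.round(s[k],3) for k in("t","q","tcp_pos","tool_rot","force","finger_gap")})
cm=camera_model("wrist");cv2.imwrite("pics/w1.png",snapshot("wrist")[:,:,::-1])
import pickle;pickle.dump(cm,open("w1.pkl","wb"))
E
```

```text
{'t': np.float64(1.3), 'q': array([0.153, 0.435, 1.451, 0.   , 1.257, 0.296]), 'tcp_pos': array([0.561, 0.199, 0.281]), 'tool_rot': array([-0.463,  0.535, -0.534,  0.463]), 'force': array([ 0.082,  0.156, -0.871]), 'finger_gap': np.float64(0.818)}
```

View pics/w1.png

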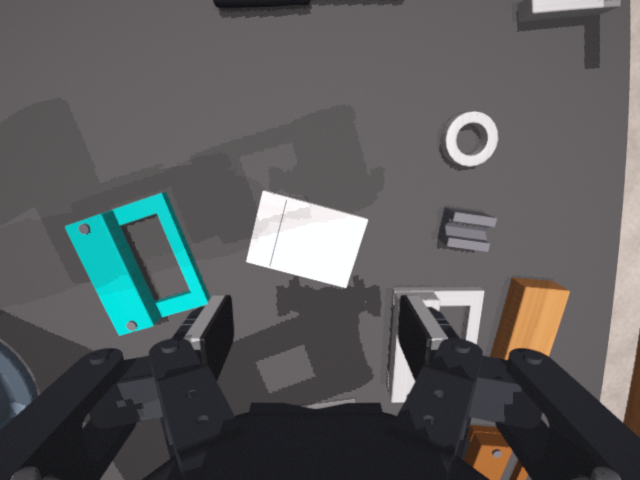

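The wrist view shows the target plate at about (307,238), with its scribed line on the robot side. The bridge is partly hidden behind the right finger at (430,330). I'll measure the plate here, then move the hand toward -y to get a clear look at the bridge.

```bash
cat >> h.py <<'E'
def plate(im,cm,seed,z=0.01,thr=150):
    g=cv2.cvtColor(im,cv2.COLOR_BGR2HSV)
    m=((g[:,:,2]>thr)&(g[:,:,1]<60)).astype(np.uint8)
    m=cv2.morphologyEx(m,cv2.MORPH_CLOSE,np.ones((5,5)))
    n,l,st,ce=cv2.connectedComponentsWithStats(m)
    ids=[i for i in range(1,n) if st[i,4]>800]
    i=min(ids,key=lambda i:np.hypot(*(ce[i]-seed)))
    c=max(cv2.findContours((l==i).astype(np.uint8),0,cv2.CHAIN_APPROX_NONE)[0],key=cv2.contourArea)
    w=toplane(cm,c.reshape(-1,2).astype(float),z)[:,:2].astype(np.float32)
    r=cv2.minAreaRect(w*1000); return r,cv2.boxPoints(r)/1000
E
python3 - <<'E'
from h import *
import pickle
r,b=plate(cv2.imread("pics/w1.png"),pickle.load(open("w1.pkl","rb")),(307,238)); print(r,b.round(4).tolist())
r,b=plate(cv2.imread("pics/top0.png"),camera_model("top"),(287,246)); print(r,b.round(4).tolist())
r,b=plate(cv2.imread("pics/top0.png"),camera_model("top"),(398,256),.025); print(r,b.round(4).tolist())
E
```

```text
((543.3095703125, 158.84481811523438), (92.7130126953125, 129.94105529785156), 66.24597930908203) [[0.4652000069618225, 0.14259999990463257], [0.5841000080108643, 0.09019999951124191], [0.621399998664856, 0.17509999871253967], [0.5024999976158142, 0.227400004863739]]
((543.9729614257812, 159.7425079345703), (97.34397888183594, 135.1738739013672), 66.20352172851562) [[0.4625000059604645, 0.14249999821186066], [0.5861999988555908, 0.08789999783039093], [0.6255000233650208, 0.1770000010728836], [0.501800000667572, 0.23149999976158142]]
((513.68359375, -131.56814575195312), (135.0071563720703, 97.52690887451172), 0.36091557145118713) [[0.44589999318122864, -0.08320000022649765], [0.4465000033378601, -0.18080000579357147], [0.5814999938011169, -0.17990000545978546], [0.5809000134468079, -0.08240000158548355]]
```

play_rows:
  deltas:
    - [0.03,0,0.01,0,0,0]
    - [0.08,0,0.02,0,0,0]
    - [0.13,0,0.04,0,0,0]
    - [0.18,0,0.06,0,0,0]
    - [0.22,0,0.06,0,0,0]
    - [0.22,0,0.06,0,0,0]
    - [0.22,0,0.06,0,0,0]

```text
t: 2.05
tcp_pos: [0.588, -0.0251, 0.2809]
tool_rot: [-0.464, 0.535, -0.533, 0.463]
force: [-1.0, 0.2, -0.0]
finger_gap: 0.816
```

```bash
python3 - <<'E'
from h import *
import pickle
s=sense();print({k:np.round(s[k],3) for k in("t","q","tcp_pos","tool_rot","force","finger_gap")})
cm=camera_model("wrist");cv2.imwrite("pics/w2.png",snapshot("wrist")[:,:,::-1])
pickle.dump(cm,open("w2.pkl","wb"))
E
```

```text
{'t': np.float64(2.05), 'q': array([-2.330e-01,  4.260e-01,  1.467e+00,  1.000e-03,  1.251e+00,
       -9.200e-02]), 'tcp_pos': array([ 0.588, -0.025,  0.281]), 'tool_rot': array([-0.464,  0.535, -0.533,  0.463]), 'force': array([-0.964,  0.155, -0.006]), 'finger_gap': np.float64(0.816)}
```

View pics/w2.png

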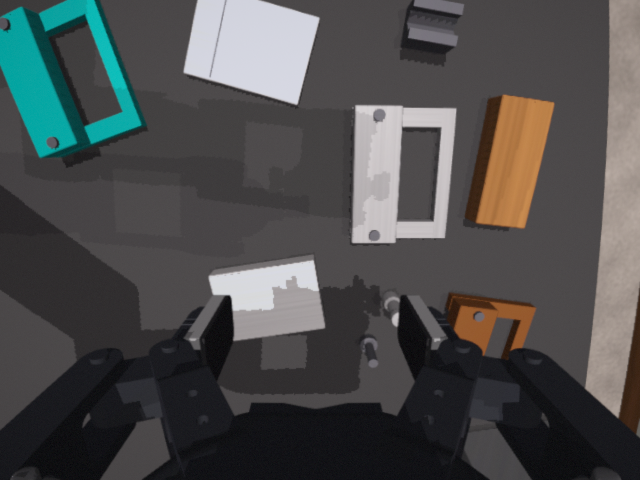

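The bridge is now clear of the hand: beam at x 352–402, y 105–243, with the window behind it at 400–442.

```bash
python3 - <<'E'
import cv2
im=cv2.imread("pics/w2.png");cv2.imwrite("pics/w2c.png",cv2.resize(im[95:255,340:470],None,fx=3.7,fy=3.7,interpolation=cv2.INTER_CUBIC))
E
```

```text
(no output)
```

View pics/w2c.png

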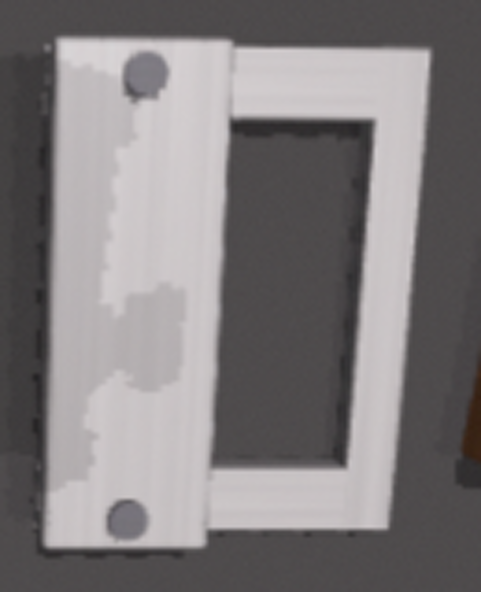

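```bash
python3 - <<'E'
from h import *
import pickle
cm=pickle.load(open("w2.pkl","rb"))
f=lambda a:(np.array(a,float)+.5)/3.7-.5+[340,95]
b=toplane(cm,f([[57,39],[232,39],[206,548],[43,548]]),.04)[:,:2]
w=toplane(cm,f([[375,120],[348,468]]),.014)[:,:2]
e=toplane(cm,f([[232,120],[213,468]]),.014)[:,:2]
print(b,w,e)
d=lambda p,q:np.linalg.norm(p-q)
print("beam",d(b[0],b[1]),d(b[3],b[2]),d(b[0],b[3]),d(b[1],b[2]),"win",d(*w))
def ang(v):return np.degrees(np.arctan2(-v[0],v[1]))
for p,q in((b[3],b[0]),(b[2],b[1]),(w[1],w[0])):print("yaw",ang(p*-1+q))
o1=b.mean(0);wm=w.mean(0)
print("origin beam",o1,"stop mid",wm,"dist",d(o1,wm),"yaw",np.degrees(np.arctan2(*(wm-o1)[::-1])))
# top view estimate check
E
```

```text
[[ 0.64368863  0.07748266]
 [ 0.69185209  0.07107948]
 [ 0.67220631 -0.07390843]
 [ 0.62297025 -0.06694051]] [[ 0.73929733  0.04434076]
 [ 0.72486457 -0.0617231 ]] [[ 0.6962244   0.04989398]
 [ 0.68159886 -0.05570178]]
beam 0.048587240970495035 0.04972666093324209 0.14590169799402777 0.14631285228444513 win 0.10704132844506441
yaw -8.163728266090464
yaw -7.716552883758173
yaw -7.748991384807514
origin beam [0.65767932 0.0019283 ] stop mid [ 0.73208095 -0.00869117] dist 0.07515567619168831 yaw -8.123057695659101
```

Bridge origin is (0.6577, 0.0019) and its yaw is -7.95°. The beam and window sizes check out: 49 x 146 measured against 50 x 148, window 107 against 108, stop at 75.2 against 75. Next I'll move to the plate's left side and come down.

play_rows:
  deltas:
    - [-0.03,0,-0.01,0,0,0]
    - [-0.075,0,-0.025,0,0,0]
    - [-0.12,0.01,-0.04,0,0,0]
    - [-0.165,0.02,-0.05,0,0,0]
    - [-0.21,0.04,-0.06,0,0,0]
    - [-0.25,0.06,-0.07,0,0,0]
    - [-0.277,0.1,-0.071,0,0,0]
    - [-0.277,0.15,-0.071,0,0,0]
    - [-0.277,0.195,-0.071,0,0,0]
    - [-0.277,0.235,-0.071,0,0,0]
    - [-0.277,0.261,-0.071,0,0,0]
    - [-0.277,0.261,-0.071,0,0,0]

```text
t: 3.3
tcp_pos: [0.5526, 0.26, 0.0164]
tool_rot: [-0.467, 0.535, -0.531, 0.462]
force: [-0.4, -1.0, -0.4]
finger_gap: 0.819
```

play_rows:
  deltas:
    - [0,0.003,0,0,0,0]
    - [0,0.006,0,0,0,0]
    - [0,0.009,0,0,0,0]
    - [0,0.009,0,0,0,0]
    - [0,0.009,0,0,0,0]

```text
t: 3.8
tcp_pos: [0.558, 0.2584, 0.0122]
tool_rot: [0.463, -0.534, 0.534, -0.464]
force: [-0.3, 0.7, -1.0]
finger_gap: 0.819
```

play_rows:
  deltas:
    - [0,0.004,0,0,0,0]
    - [0,0.008,0,0,0,0]
    - [0,0.008,0,0,0,0]
    - [0,0.008,0,0,0,0]

```text
t: 4.2
tcp_pos: [0.5573, 0.2582, 0.003]
tool_rot: [-0.464, 0.534, -0.534, 0.463]
force: [-0.5, -0.1, 0.9]
finger_gap: 0.818
```

```bash
python3 - <<'E'
from h import *
s=sense();print({k:np.round(s[k],4) for k in("t","tcp_pos","force")})
cv2.imwrite("pics/w3.png",snapshot("wrist")[:,:,::-1]); cv2.imwrite("pics/s3.png",cv2.resize(snapshot("scene")[130:290,280:440][:,:,::-1],None,fx=3.7,fy=3.7,interpolation=cv2.INTER_CUBIC))
E
```

```text
{'t': np.float64(4.2), 'tcp_pos': array([0.5573, 0.2582, 0.003 ]), 'force': array([-0.4795, -0.1344,  0.8519])}
```

View pics/w3.png

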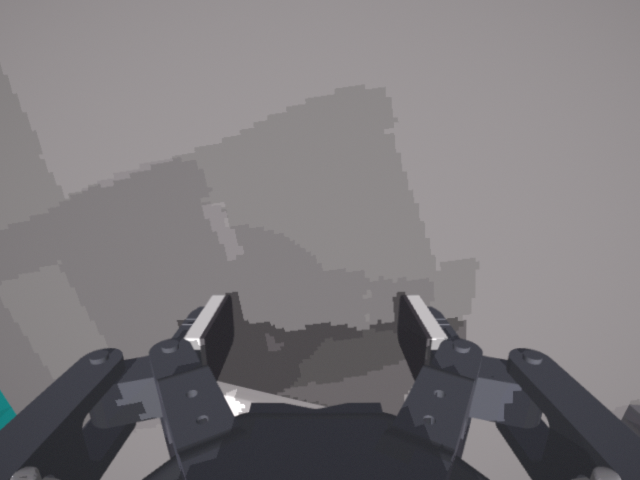

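View pics/s3.png

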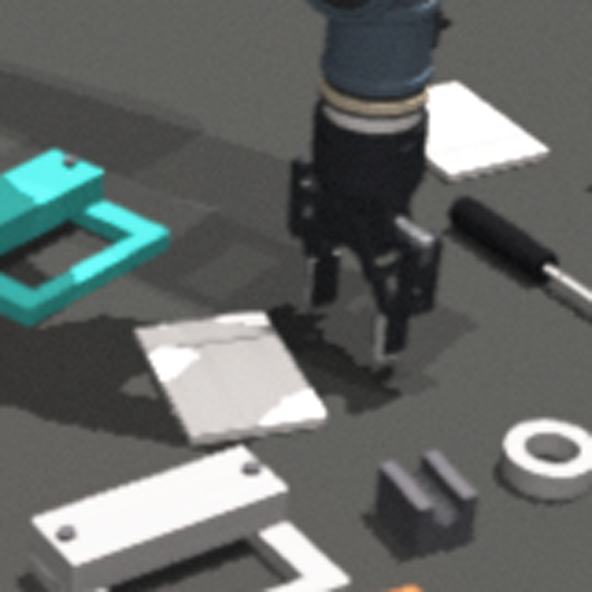

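The fingers are beside the plate's left edge and still above the table. I'll lower them in small steps to find the table.

play_rows:
  deltas:
    - [0,0.0015,0,0,0,0]
    - [0,0.003,0,0,0,0]
    - [0,0.003,0,0,0,0]

```text
t: 4.6
tcp_pos: [0.5573, 0.2583, 0.0001]
tool_rot: [-0.464, 0.534, -0.534, 0.463]
force: [0.3, 0.4, -0.1]
finger_gap: 0.817
```

play_rows:
  deltas:
    - [0,0.001,0,0,0,0]
    - [0,0.002,0,0,0,0]
    - [0,0.002,0,0,0,0]

```text
t: 4.9
tcp_pos: [0.5574, 0.2583, -0.0018]
tool_rot: [-0.464, 0.534, -0.534, 0.463]
force: [-0.6, 0.0, 0.3]
finger_gap: 0.824
```

play_rows:
  deltas:
    - [0,0.001,0,0,0,0]
    - [0,0.0015,0,0,0,0]
    - [0,0.0015,0,0,0,0]

```text
t: 5.2
tcp_pos: [0.5574, 0.2583, -0.0033]
tool_rot: [-0.464, 0.534, -0.534, 0.463]
force: [1.1, 0.3, 0.8]
finger_gap: 0.818
```

play_rows:
  deltas:
    - [0,0.001,0,0,0,0]
    - [0,0.001,0,0,0,0]

```text
t: 5.4
tcp_pos: [0.5574, 0.2583, -0.0043]
tool_rot: [-0.464, 0.534, -0.534, 0.463]
force: [-0.4, -0.2, 0.3]
finger_gap: 0.819
```

play_rows:
  deltas:
    - [0,0.001,0,0,0,0]
    - [0,0.001,0,0,0,0]

```text
t: 5.6
tcp_pos: [0.5574, 0.2583, -0.0053]
tool_rot: [-0.464, 0.534, -0.534, 0.463]
force: [-0.5, 0.6, -0.0]
finger_gap: 0.82
```

play_rows:
  deltas:
    - [0,0.001,0,0,0,0]
    - [0,0.001,0,0,0,0]

```text
t: 5.8
tcp_pos: [0.5574, 0.2583, -0.0063]
tool_rot: [-0.464, 0.534, -0.534, 0.463]
force: [-0.1, -0.2, 0.4]
finger_gap: 0.822
```

play_rows:
  deltas:
    - [0,0.001,0,0,0,0]
    - [0,0.001,0,0,0,0]

```text
t: 6.0
tcp_pos: [0.5574, 0.2583, -0.0073]
tool_rot: [-0.464, 0.534, -0.534, 0.463]
force: [-0.7, -0.5, 0.3]
finger_gap: 0.82
```

play_rows:
  deltas:
    - [0,0.001,0,0,0,0]
    - [0.008,0.001,0,0,0,0]
    - [0.016,0.001,0,0,0,0]
    - [0.024,0.001,0,0,0,0]
    - [0.032,0.001,0,0,0,0]
    - [0.04,0.001,0,0,0,0]
    - [0.048,0.001,0,0,0,0]
    - [0.056,0.001,0,0,0,0]
    - [0.064,0.001,0,0,0,0]
    - [0.072,0.001,0,0,0,0]
    - [0.08,0.001,0,0,0,0]

```text
t: 7.1
tcp_pos: [0.5467, 0.179, -0.0076]
tool_rot: [-0.463, 0.534, -0.534, 0.464]
force: [1.0, 4.7, 5.1]
finger_gap: 0.818
```

```bash
cat >> h.py <<'E'
O=np.array([.6577,.0019]);a=np.radians(-7.95);U=np.array([np.cos(a),np.sin(a)]);V=np.array([-U[1],U[0]])
def tob(p):
    d=np.asarray(p)[...,:2]-O; return np.stack([d@U,d@V],-1)
E
python3 - <<'E'
from h import *
s=sense();print(s["tcp_pos"].round(4),tob(s["tcp_pos"]).round(4),s["force"].round(2))
im=snapshot("top")[:,:,::-1].copy();cv2.imwrite("pics/t4.png",cv2.resize(im[140:320,200:420],None,fx=3.6,fy=3.3,interpolation=cv2.INTER_CUBIC))
E
```

```text
[ 0.5467  0.179  -0.0076] [-0.1345  0.1601] [0.99 4.75 5.09]
```

View pics/t4.png

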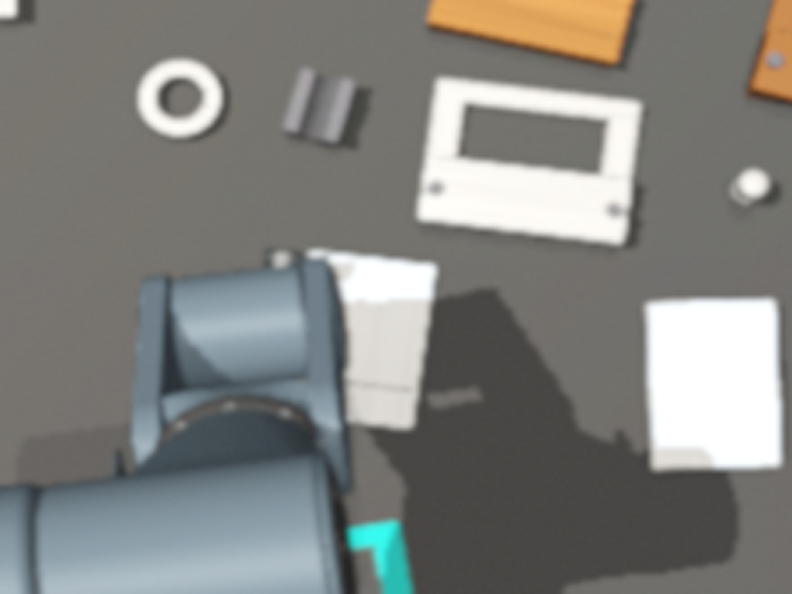

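```bash
python3 - <<'E'
from h import *
p=np.array([[437,262],[413,428],[310,248]],float);p=(p+.5)/[3.6,3.3]-.5+[200,140]
print(tob(toplane(camera_model("top"),p,.01)).round(4))
E
```

```text
[[-0.0535  0.0573]
 [-0.186   0.0578]
 [-0.0541  0.1503]]
```

play_rows:
  deltas:
    - [0.008,-0.0005,0,0,0,0]
    - [0.016,-0.0005,0,0,0,0]
    - [0.024,-0.0005,0,0,0,0]
    - [0.032,-0.0005,0,0,0,0]
    - [0.04,-0.0005,0,0,0,0]
    - [0.048,-0.0005,0,0,0,0]
    - [0.056,-0.0005,0,0,0,0]
    - [0.064,-0.0005,0,0,0,0]
    - [0.072,-0.0005,0,0,0,0]
    - [0.08,-0.0005,0,0,0,0]
    - [0.088,-0.0005,0,0,0,0]
    - [0.09,-0.0005,0,0,0,0]

```text
t: 8.35
tcp_pos: [0.5335, 0.0891, -0.0076]
tool_rot: [-0.463, 0.534, -0.534, 0.463]
force: [0.6, 4.3, 4.9]
finger_gap: 0.814
```

```bash
python3 - <<'E'
from h import *
s=sense();print(s["tcp_pos"].round(4),tob(s["tcp_pos"]).round(4),s["force"].round(2))
im=snapshot("top")[:,:,::-1].copy();cv2.imwrite("pics/t5.png",cv2.resize(im[140:320,220:440],None,fx=3.6,fy=3.3,interpolation=cv2.INTER_CUBIC))
E
```

```text
[ 0.5335  0.0891 -0.0076] [-0.1351  0.0692] [0.55 4.28 4.94]
```

View pics/t5.png

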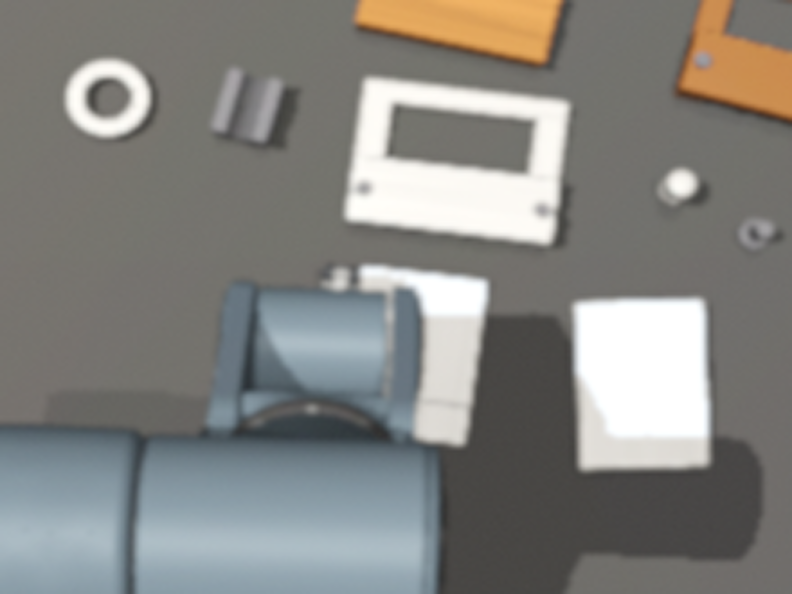

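```bash
python3 - <<'E'
from h import *
p=np.array([[488,280],[466,444],[362,266]],float);p=(p+.5)/[3.6,3.3]-.5+[220,140]
print(tob(toplane(camera_model("top"),p,.01)).round(4))
# bridge in the same image: beam top front corners and window
p=np.array([[390,104],[535,120]],float);p=(p+.5)/[3.6,3.3]-.5+[220,140]
print(tob(toplane(camera_model("top"),p,.014)).round(4))
E
```

```text
[[-0.0564 -0.0331]
 [-0.1871 -0.0335]
 [-0.0569  0.059 ]]
[[ 0.0735  0.0551]
 [ 0.0743 -0.0513]]
```

play_rows:
  deltas:
    - [0.005,0,0,0,0,0]
    - [0.01,0,0,0,0,0]
    - [0.012,0,0,0,0,0]
    - [0.012,0,0,0,0,0]
    - [-0.005,-0.001,0,0,0,0]
    - [-0.02,-0.01,0,0,0,0]
    - [-0.03,-0.05,0,0,0,0]
    - [-0.03,-0.09,0,0,0,0]
    - [-0.03,-0.1,0,0,0,0]
    - [-0.03,-0.1,0,0,0,0]

```text
t: 9.4
tcp_pos: [0.5386, 0.1198, 0.0941]
tool_rot: [0.463, -0.533, 0.535, -0.465]
force: [0.4, 0.5, -0.9]
finger_gap: 0.815
```

```bash
python3 - <<'E'
from h import *
from scipy.spatial.transform import Rotation as R
s=sense();print(s["tcp_pos"].round(4),tob(s["tcp_pos"]).round(4),s["force"].round(2),R.from_quat(s["tool_rot"]).as_matrix().round(3),s["q"].round(2))
E
```

```text
[0.5386 0.1198 0.0941] [-0.1342  0.1003] [ 0.38  0.53 -0.85] [[-0.14   0.003  0.99 ]
 [-0.99  -0.    -0.14 ]
 [-0.    -1.     0.003]] [ 0.02  0.63  1.73 -0.    0.78  0.16]
```

play_rows:
  deltas:
    - [0.008,0,-0.008,0,-0.143,0]
    - [0.018,0,-0.018,0,-0.286,0]
    - [0.027,0,-0.028,0,-0.428,0]
    - [0.036,0,-0.037,0,-0.571,0]
    - [0.045,0,-0.046,0,-0.714,0]
    - [0.054,0,-0.055,0,-0.857,0]
    - [0.063,0,-0.065,0,-1.0,0]
    - [0.072,0,-0.074,0,-1.142,0]
    - [0.082,0,-0.083,0,-1.285,0]
    - [0.09,0,-0.092,0,-1.428,0]
    - [0.1,0,-0.102,0,-1.571,0]
    - [0.1,0,-0.102,0,-1.571,0]
  gripper: 0.055

```text
t: 10.6
tcp_pos: [0.4194, 0.0348, 0.091]
tool_rot: [-0.705, 0.053, -0.048, 0.705]
force: [0.4, 0.9, -0.3]
finger_gap: 0.643
```

```bash
python3 - <<'E'
from h import *
from scipy.spatial.transform import Rotation as R
import pickle
s=sense();M=R.from_quat(s["tool_rot"]).as_matrix();print(s["t"],s["tcp_pos"].round(4),tob(s["tcp_pos"]).round(4),np.degrees(np.arctan2(M[1,0],M[0,0])),s["finger_gap"],s["q"].round(2))
cm=camera_model("wrist");cv2.imwrite("pics/w6.png",snapshot("wrist")[:,:,::-1]);pickle.dump(cm,open("w6.pkl","wb"))
im=snapshot("top")[:,:,::-1].copy();cv2.imwrite("pics/t6.png",im);cv2.imwrite("pics/t6c.png",cv2.resize(im[140:320,220:440],None,fx=3.6,fy=3.3,interpolation=cv2.INTER_CUBIC))
E
```

```text
10.6 [0.4194 0.0348 0.091 ] [-0.2405 -0.0004] -8.16175571113733 0.6432652433374701 [-0.18  0.53  2.05 -0.    0.56 -1.61]
```

View pics/w6.png

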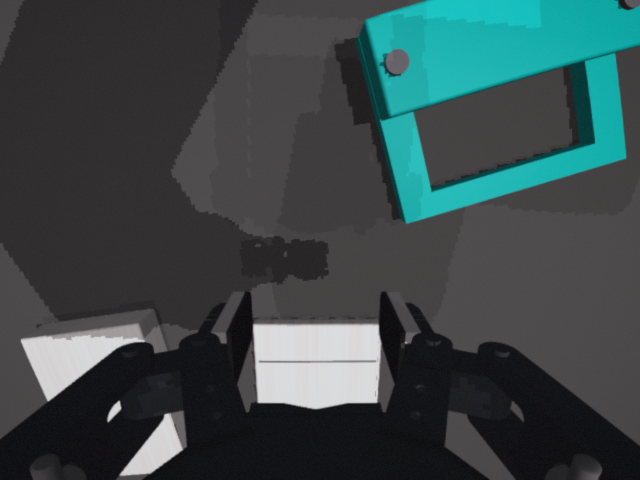

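View pics/t6c.png

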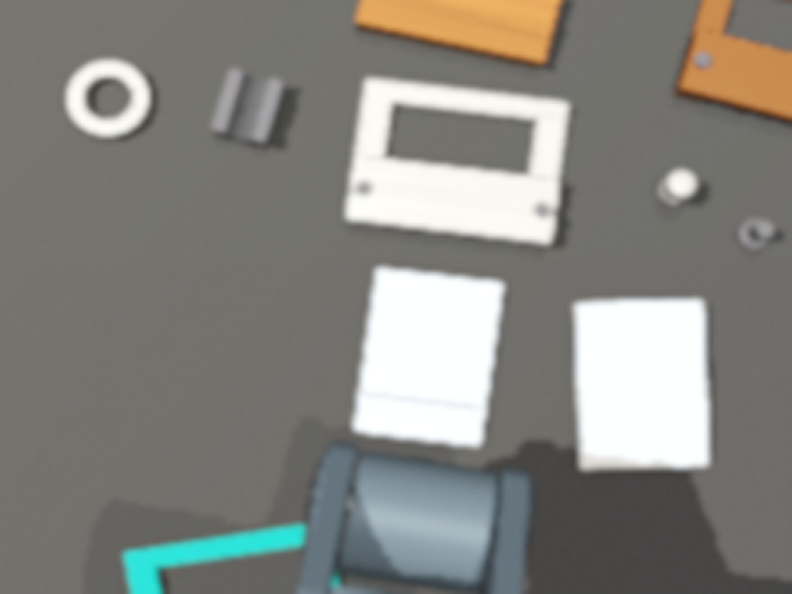

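The plate lies square in front of the mouth, with its top-view corners all visible. Its tail sits between the fingers in the wrist view.

```bash
python3 - <<'E'
from h import *
cm=camera_model("top");im=cv2.imread("pics/t6.png")
r,b=plate(im,cm,(338,247),thr=170);print(r,tob(b).round(4).tolist(),"ctr",tob(np.array(r[0])/1000).round(4))
p=np.array([[390,104],[535,120]],float);p=(p+.5)/[3.6,3.3]-.5+[220,140]
print(tob(toplane(cm,p,.014)).mean(0))
r,b=plate(im,cm,(398,256),.025);print("thick",r)
cm=__import__("pickle").load(open("w6.pkl","rb"))
print("turq corner",tob(toplane(cm,[[405,222]],.014)),"tail edge",tob(toplane(cm,[[255,322],[380,322]],.01)))
E
```

```text
((537.4901733398438, 20.824325561523438), (95.92650604248047, 133.52244567871094), 81.86781311035156) [[-0.1886, -0.0456], [-0.0551, -0.0461], [-0.0548, 0.0499], [-0.1883, 0.0503]] ctr [-0.1217  0.0021]
[0.07388369 0.00193429]
thick ((514.5448608398438, -132.11521911621094), (98.53388214111328, 132.23509216308594), 89.35655212402344)
turq corner [[-0.26234294  0.05697052]] tail edge [[-0.19047206 -0.04239942]
 [-0.19013611  0.04515218]]
```

play_rows:
  deltas:
    - [0.008,0.02,0,0,0,0]
    - [0.008,0.05,0,0,0,0]
    - [0.008,0.075,0,0,0,0]
    - [0.008,0.087,0,0,0,0]
    - [0.008,0.09,0,0,0,0]
    - [0.008,0.092,0,0,0,0]
    - [0.008,0.092,0,0,0,0]

```text
t: 11.4
tcp_pos: [0.4311, 0.0341, 0.0004]
tool_rot: [0.705, -0.05, 0.05, -0.705]
force: [0.2, 0.0, 0.1]
finger_gap: 0.646
```

play_rows:
  deltas:
    - [0,0.001,0,0,0,0]
    - [0,0.002,0,0,0,0]
    - [0,0.002,0,0,0,0]

```text
t: 11.7
tcp_pos: [0.431, 0.0339, -0.0013]
tool_rot: [0.705, -0.049, 0.05, -0.705]
force: [-0.4, 0.3, 0.6]
finger_gap: 0.643
```

play_rows:
  deltas:
    - [0,0.001,0,0,0,0]
    - [0,0.001,0,0,0,0]

```text
t: 11.9
tcp_pos: [0.4307, 0.0339, -0.0026]
tool_rot: [0.705, -0.05, 0.05, -0.705]
force: [-0.1, -0.2, 0.6]
finger_gap: 0.642
```

play_rows:
  deltas:
    - [0,0.001,0,0,0,0]
    - [0,0.001,0,0,0,0]

```text
t: 12.1
tcp_pos: [0.4306, 0.0339, -0.0038]
tool_rot: [0.705, -0.05, 0.05, -0.705]
force: [-0.8, -0.1, 0.5]
finger_gap: 0.645
```

play_rows:
  deltas:
    - [0.01,0,0,0,0,0]
    - [0.02,0,0,0,0,0]
    - [0.028,0,0,0,0,0]
    - [0.036,0,0,0,0,0]
    - [0.044,0,0,0,0,0]
    - [0.052,0,0,0,0,0]
    - [0.06,0,0,0,0,0]
    - [0.068,0,0,0,0,0]
    - [0.076,0,0,0,0,0]
    - [0.082,0,0,0,0,0]
    - [0.085,0,0,0,0,0]

```text
t: 13.2
tcp_pos: [0.516, 0.0218, -0.0037]
tool_rot: [0.705, -0.049, 0.05, -0.705]
force: [-1.7, -0.3, 0.5]
finger_gap: 0.643
```

```bash
python3 - <<'E'
from h import *
s=sense();print(s["t"],s["tcp_pos"].round(4),tob(s["tcp_pos"]).round(4),s["force"].round(2))
im=snapshot("top")[:,:,::-1].copy();cv2.imwrite("pics/t7.png",im);cv2.imwrite("pics/t7c.png",cv2.resize(im[140:320,220:440],None,fx=3.6,fy=3.3,interpolation=cv2.INTER_CUBIC))
cv2.imwrite("pics/s7.png",cv2.resize(snapshot("scene")[160:330,220:420][:,:,::-1],None,fx=3.5,fy=3.5,interpolation=cv2.INTER_CUBIC))
E
```

```text
13.2 [ 0.516   0.0218 -0.0037] [-1.431e-01  1.000e-04] [-1.67 -0.3   0.45]
```

View pics/t7c.png

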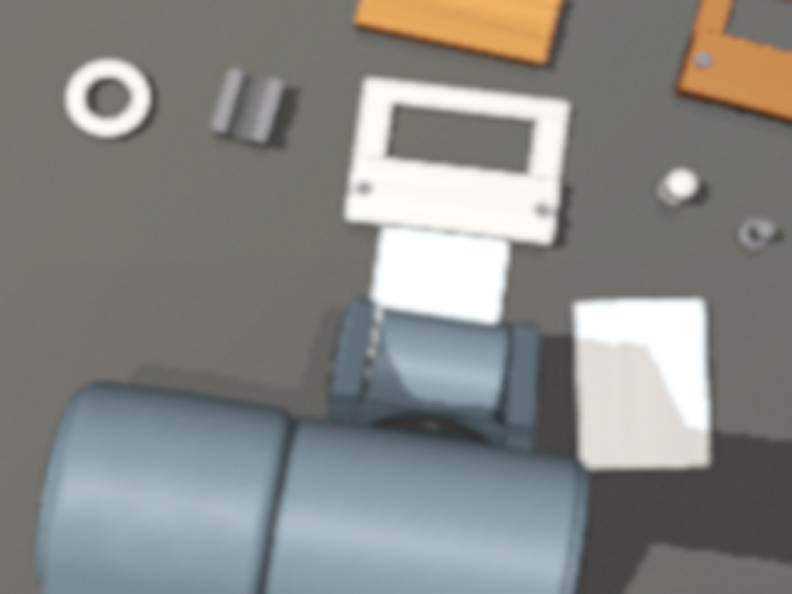

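View pics/s7.png

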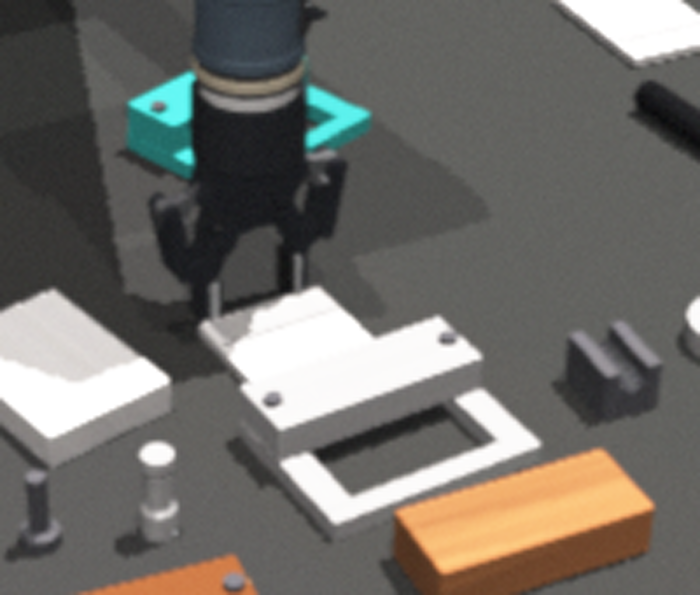

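The nose has entered the mouth and looks centred in both views. I'll continue pushing.

play_rows:
  deltas:
    - [0.006,0,0,0,0,0]
    - [0.013,0,0,0,0,0]
    - [0.02,0,0,0,0,0]
    - [0.027,0,0,0,0,0]
    - [0.034,0,0,0,0,0]
    - [0.041,0,0,0,0,0]
    - [0.048,0,0,0,0,0]
    - [0.055,0,0,0,0,0]
    - [0.062,0,0,0,0,0]
    - [0.067,0,0,0,0,0]
    - [0.069,0,0,0,0,0]
    - [0.069,0,0,0,0,0]

```text
t: 14.5
tcp_pos: [0.584, 0.0122, -0.0036]
tool_rot: [0.705, -0.049, 0.05, -0.705]
force: [0.0, 0.1, 0.9]
finger_gap: 0.641
```

```bash
python3 - <<'E'
from h import *
s=sense();print(s["t"],s["tcp_pos"].round(4),tob(s["tcp_pos"]).round(4),s["force"].round(2))
im=snapshot("top")[:,:,::-1].copy();cv2.imwrite("pics/t8.png",im);cv2.imwrite("pics/t8c.png",cv2.resize(im[160:240,300:390],None,fx=7.2,fy=7.2,interpolation=cv2.INTER_CUBIC))
E
```

```text
14.5 [ 0.584   0.0122 -0.0036] [-0.0745 -0.    ] [0.01 0.13 0.89]
```

View pics/t8c.png

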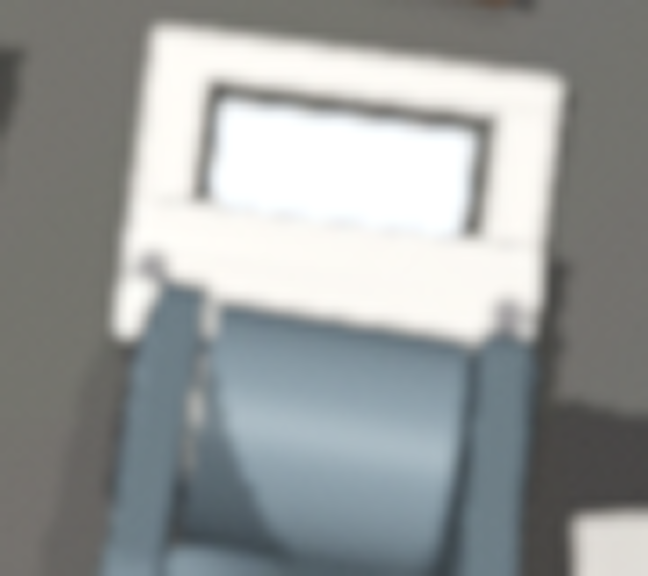

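The nose is centred behind the beam, with a dark gap of about 2 px (4–6 mm) left to the stop bar. I'll close it in small steps and watch the force.

play_rows:
  deltas:
    - [0.002,0,0,0,0,0]
    - [0.004,0,0,0,0,0]
    - [0.004,0,0,0,0,0]

```text
t: 14.85
tcp_pos: [0.5871, 0.0118, -0.0037]
tool_rot: [-0.705, 0.05, -0.05, 0.705]
force: [-0.5, 0.7, 1.6]
finger_gap: 0.649
```

play_rows:
  deltas:
    - [0.001,0,0,0,0,0]
    - [0.0015,0,0,0,0,0]

```text
t: 15.05
tcp_pos: [0.5884, 0.0116, -0.0037]
tool_rot: [-0.705, 0.05, -0.05, 0.705]
force: [-0.6, 0.9, 0.7]
finger_gap: 0.642
```

play_rows:
  deltas:
    - [0.001,0,0,0,0,0]
    - [0.0015,0,0,0,0,0]

```text
t: 15.25
tcp_pos: [0.5902, 0.0113, -0.0037]
tool_rot: [0.705, -0.05, 0.05, -0.705]
force: [-1.7, 0.7, 0.2]
finger_gap: 0.643
```

```bash
python3 - <<'E'
from h import *
s=sense();print(s["t"],s["tcp_pos"].round(4),tob(s["tcp_pos"]).round(4),s["force"].round(2))
E
```

```text
15.25 [ 0.5902  0.0113 -0.0037] [-0.0681  0.    ] [-1.74  0.71  0.16]
```

play_rows:
  deltas:
    - [0.001,0,0,0,0,0]
    - [0.001,0,0,0,0,0]

```text
t: 15.45
tcp_pos: [0.5914, 0.0111, -0.0037]
tool_rot: [0.705, -0.05, 0.05, -0.705]
force: [-1.7, 0.4, 0.9]
finger_gap: 0.644
```

play_rows:
  deltas:
    - [0.001,0,0,0,0,0]
    - [0.001,0,0,0,0,0]

```text
t: 15.65
tcp_pos: [0.5922, 0.011, -0.0037]
tool_rot: [0.705, -0.05, 0.05, -0.705]
force: [-1.4, 0.2, -0.1]
finger_gap: 0.645
```

play_rows:
  deltas:
    - [0.001,0,0,0,0,0]
    - [0.001,0,0,0,0,0]

```text
t: 15.85
tcp_pos: [0.5922, 0.011, -0.0037]
tool_rot: [-0.705, 0.05, -0.049, 0.705]
force: [-3.9, -0.5, 3.3]
finger_gap: 0.645
```

play_rows:
  deltas:
    - [0.001,0,0,0,0,0]
    - [0.001,0,0,0,0,0]

```text
t: 16.05
tcp_pos: [0.5922, 0.0111, -0.0038]
tool_rot: [-0.705, 0.051, -0.048, 0.705]
force: [-5.1, -0.3, 4.5]
finger_gap: 0.645
```

The arm has stalled at bridge x = -0.066, which is the expected home position, so the plate is against the stop. I'll back off straight and lift clear.

play_rows:
  deltas:
    - [-0.004,0,0,0,0,0]
    - [-0.015,0,0,0,0,0]
    - [-0.03,-0.002,0,0,0,0]
    - [-0.04,-0.02,0,0,0,0]
    - [-0.06,-0.06,0,0,0,0]
    - [-0.09,-0.1,0,0,0,0]
    - [-0.12,-0.13,0,0,0,0]
    - [-0.14,-0.15,0,0,0,0]
    - [-0.14,-0.15,0,0,0,0]
    - [-0.14,-0.15,0,0,0,0]

```text
t: 17.05
tcp_pos: [0.4565, 0.0302, 0.1468]
tool_rot: [0.705, -0.048, 0.051, -0.705]
force: [0.5, -0.3, 0.1]
finger_gap: 0.644
```

```bash
python3 - <<'E'
from h import *
s=sense();print(s["t"],s["tcp_pos"].round(4),s["force"].round(2),abs(s["qd"]).max())
im=snapshot("top")[:,:,::-1].copy();cv2.imwrite("pics/t9.png",im);cv2.imwrite("pics/t9c.png",cv2.resize(im[140:290,220:440],None,fx=3.6,fy=3.6,interpolation=cv2.INTER_CUBIC))
cv2.imwrite("pics/s9.png",cv2.resize(snapshot("scene")[200:340,220:420][:,:,::-1],None,fx=4,fy=4,interpolation=cv2.INTER_CUBIC))
a=cv2.imread("pics/top0.png");cm=camera_model("top")
for n,p,z in(("thick",(398,256),.025),):
  for i in(a,im):
    r,b=plate(i,cm,p,z);print(n,np.round(r[0],1))
d=cv2.absdiff(a,im).max(2);d[:90]=0;cv2.imwrite("pics/d9.png",cv2.convertScaleAbs(d,alpha=2))
E
```

```text
17.05 [0.4565 0.0302 0.1468] [ 0.54 -0.28  0.08] 0.040693411408194075
thick [ 513.7 -131.6]
thick [ 514.7 -131.1]
```

View pics/t9c.png

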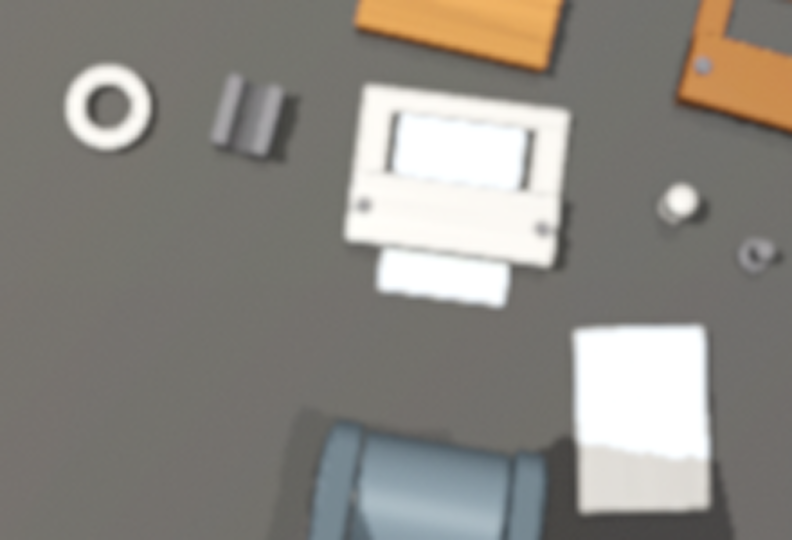

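View pics/s9.png

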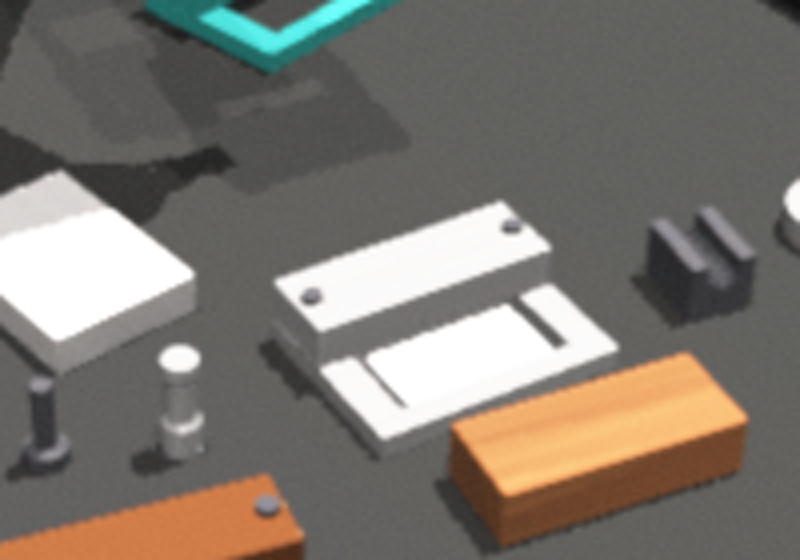

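View pics/d9.png

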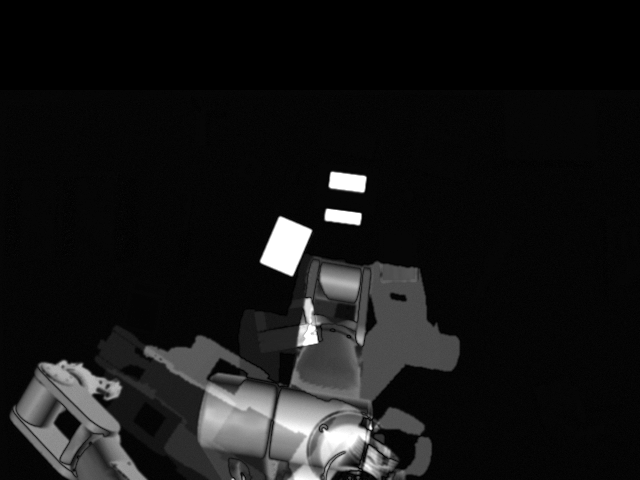

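The plate is home, with its nose flush to the stop bar and gaps on both sides. The difference image shows that only the plate and the arm moved.

```bash
python3 -c "
from station import *
print(sign_off())"
```

```text
the job is handed in; nothing more can be done
None
```

The thin plate is home under the bridge, flat and against the stop bar, and I handed the job in at about 17 s of the 51 s allowed. `sign_off()` gave no verdict.

- **Which plate:** I took the scribed thin plate nearer the base, at (0.543, 0.159). The look-alike was about 0.1 m farther away.
- **How it was pushed:** I first pushed its long side with both open fingertips, which squared it up and brought it onto the opening's axis. I then moved behind its tail and pushed it under the beam to the stop.

**Last checks**
- **Stop contact:** the arm stalled at bridge x = -0.066 m, where the plate should be home, and the push force rose from about 2 to 5 N.
- **Alignment:** measured before entry, the plate was within about 1 mm of the axis and turned about 0.2°. At the end it looked centred in the opening, flat and flush with the stop; I did not measure its final offset.
- **Other objects:** comparing top views from start and end showed only the plate and the arm had moved. The thick plate measured within about 1 mm of its start.
- **Hand:** it is clear, about 150 mm above the table, with no contact force.

The top camera read about 2 mm off across the axis compared with the wrist camera. This is within the stated calibration, and I corrected for it. No check failed.

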